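# Find the pot lid that rocks and press it home

### The arm

A 6-joint arm with a two-finger parallel gripper is mounted at the origin on the work surface. World frame = base frame: x ahead of the robot, y to its left, z up, the work surface at z = 0. Lengths are in m, angles in rad, forces in N, time in s.
With the tool pointing down it reaches from about 0.225 to 0.875 m from the base axis. Payload 3.4 kg.
Tool frame: the origin (TCP) lies on the centre line of the jaws, within the pads' length; the fingertips stand 17 mm ahead of it and the grasp point (between the pads) lies 2 mm behind it; z points along the fingers, y is the line along which they close (so a half turn about z gives the same grasp; the last joint's range is limited). The gripper opens to 85 mm and grips with 20 to 120 N. Pads are 22 mm wide; open, the fingers measure 114 mm over their backs; the gripper's body (76 mm by 85 mm) begins 54 mm behind the grasp point. The pads swing forward as they close: fully open they stand 13 mm farther back than shut.
Start: joints at [-0.121, 0.276, 1.505, -0, 1.361, -0.121], TCP at [0.575, -0, 0.248] pointing down, gripper open.
Joint ranges: [-2.89, 2.89], [-0.75, 2.08], [0.22, 2.7], [-1.18, 4.32], [0.11, 2.71], [-2.7, 2.7]. Speed limits (rad/s): [2.57, 2.57, 3.14, 3.14, 3.14, 3.14].

### API

Orientations are given as a unit quaternion [w, x, y, z].
In Python, from rig import manip gives the robot as it stands.
- The arm moves only by the tool move_arm, never from a script. Its argument "steps" is one flat list of numbers, 7 for each row, row after row: the turn, a rotation vector about the world's x, y, z normalised to -1 to 1, where 1 is 360 degrees, then the shift along the world's x, y, z normalised to -1 to 1, where 1 is 1 m, then the opening, from -1 (shut) to 1 (fully open). A call has exactly 10 rows; each row is the pose to reach, as a shift and turn from the pose commanded when the call began, turning the shorter way round; what a row does not reach only later rows make up. A row lasts 1/10 s, in which the tool goes at most 50 mm and 8.59 degrees, less where a joint would pass 70% of its speed; a pose out of reach is approached as far as the arm can. A call with a number of a shift or a turn outside -1 to 1 is refused whole. A call with a gripper value outside its range is refused whole. The fingers move at their own pace and stop on an object; "squeeze" is the grip in N (left out, the last holds). Time passes only in rows, so rows that repeat a pose let the fingers close, or fill a call up. It gives the time, the measured TCP pose, the force, the opening and the grip force at its end, in the units of the state.
- manip.get_state(): the state, without advancing time (a new reading comes with each control period).
- manip.get_image(name): name is "scene" or "side" or "wrist"; returns a dict with "pixels" (400x640x3 uint8, blue, green, red), "fx", "fy", "cx", "cy" (pixels), "R" (3x3) and "t" (3): a world point X has camera coordinates R X + t. Camera axes: x right, y down, z forward; pixel columns grow to the right and rows downward; lengths in m; the calibration is good to about 2 mm. The wrist camera is an equidistant fisheye: a pixel r from the principal point sees the ray r / f radians off the axis. A picture is of the moment at which its call begins. There is no depth.
- manip.sign_off(): hands the job in; it is judged then, once.
The state is a dict: "clock": time; "qpos": joint angles; "qd": joint speeds; "effort": joint torques, N m; "position": TCP position; "ee_rot": TCP orientation; "contact_force": force on the tool from outside, world axes, zero at the start; "moment": the same for the moment, N m; "width": finger opening in m; "gripper_force": force on a finger pad.
Only numpy, scipy, OpenCV 4.12 (cv2) and the standard library are available. Lean on these libraries where they do the work, as an engineer would, in place of code of your own. Each camera call takes 0.05 s, during which the arm holds its last target. There are 200 camera calls.

### The job

One of the four identical lids on the pots in the row is not fully on: feel for it by pressing lids near their edge with a fingertip until you find the one that rocks under the finger, then press it down in the middle until it is fully home. Finish while still holding that lid down with the finger, touching no other lid, so I can see which one it was. Do not lift anything, do not hammer on the lids, and leave the bottle, bowl, jar, combs and clip where they are.

Things in the scene. Friction and masses are not known exactly. Their poses are not given: they have to be found in the camera images.
- tray: Fixed flat tray of bamboo, 120 x 516 mm, floor 8 mm above the shelf, low 14 mm rim. Origin at the centre of its underside; z up, y along the row. On it stand, in a row of five places 98 mm apart along y, four identical lidded pots and one perfume bottle, in any order.
- pot_1: Fixed round white ceramic pot, 76 mm across, 50 mm high, standing on the tray. Origin at the centre of its underside; z up.
- pot_2: Fixed round white ceramic pot, 76 mm across, 50 mm high, standing on the tray. Origin at the centre of its underside; z up.
- pot_3: Fixed round white ceramic pot, 76 mm across, 50 mm high, standing on the tray. Origin at the centre of its underside; z up.
- pot_4: Fixed round white ceramic pot, 76 mm across, 50 mm high, standing on the tray. Origin at the centre of its underside; z up.
- lid_1: Flat round wooden lid of pot_1, 84 mm across, 14 mm thick, like the other three. Origin at the centre of its flat top; z is the top's normal. Fully home, its top is 58 mm above the pot's underside (66 mm above the shelf) and level. A lid that is home does not give when pressed.
- lid_2: Flat round wooden lid of pot_2, 84 mm across, 14 mm thick, like the other three. Origin at the centre of its flat top; z is the top's normal. Fully home, its top is 58 mm above the pot's underside (66 mm above the shelf) and level. One lid of the four, in any place, is not home: it sits on its central stud 3.5 to 4.5 mm too high, level while untouched.
- lid_3: Flat round wooden lid of pot_3, 84 mm across, 14 mm thick, like the other three. Origin at the centre of its flat top; z is the top's normal. Fully home, its top is 58 mm above the pot's underside (66 mm above the shelf) and level. Whichever lid is loose rocks: pressed with about 1 N some 27 mm off centre, on any side, it tips 0.1 to 0.15 rad until that side meets the rim; let go, it springs back level.
- lid_4: Flat round wooden lid of pot_4, 84 mm across, 14 mm thick, like the other three. Origin at the centre of its flat top; z is the top's normal. Fully home, its top is 58 mm above the pot's underside (66 mm above the shelf) and level. Whichever lid is loose slides down and stays down when pressed at its centre with more than about 7 N; then it stands solid.
- perfume: Bystander: loose closed glass perfume bottle, 34 x 46 mm, 86 mm high, in one of the row's five places. Origin at the centre of its underside.
- ring_bowl: Bystander: loose white ceramic ring bowl, 80 mm across, 30 mm high, on the robot's side of the tray. Origin at the centre of its underside.
- cream_jar: Bystander: loose closed white jar, 56 mm across, 45 mm high, beyond the tray. Origin at the centre of its underside.
- comb_rack: Bystander: fixed slotted bamboo comb rack, 78 x 60 mm, 38 mm high, to the robot's right. Origin at the centre of its underside.
- comb_1: Bystander: loose plastic comb, 5 x 34 mm, 130 mm high, standing in a slot of the rack. Origin at the centre of its lower end.
- comb_2: Bystander: loose plastic comb, 5 x 34 mm, 120 mm high, standing in a slot of the rack. Origin at the centre of its lower end.
- comb_3: Bystander: loose plastic comb, 5 x 34 mm, 140 mm high, standing in a slot of the rack. Origin at the centre of its lower end.
- hair_clip: Bystander: loose red plastic hair clip, 5 x 26 mm, 71 mm high, standing upright in a slot of the rack. Origin at the centre of its lower end.

How it is judged:
By the outcome, as a careful person would: the job done as asked, in the order asked, and still so for the second after the job is handed in, while the arm keeps its last pose, push and grip.
It also fails if it takes over 48 s, if anything falls off the work surface, if the arm or the gripper's body presses on something with over 40 N, if the wrist force passes 120 N, or if a joint passes its speed limit or range.

## Working session

There is one attempt and no reset: what is moved stays moved. The work goes in short steps, Python scripts to look and compute and a tool call to move; the robot and the scene stay as the last step left them, time stands still between calls to the robot, and variables do not carry over. Pictures are saved under pics/ and viewed, at most 10 in all, crops included, and the job is handed in when it is done.

Besides the shell and the picture viewer there is one more tool, called after ">>>" as name(argument=value, ...) on one line, values as JSON. move_arm: Moves the arm, as the interface text tells. Scaled input: -1 to 1 covers 1 m each way for a shift and 360 degrees each way for a turn. Its arguments: {"type":"object","properties":{"steps":{"type":"array"},"squeeze":{"type":"number"}},"required":["steps"]}

```bash
mkdir -p pics; python3 - <<'E'
from rig import manip
import cv2,numpy as np
for n in ["scene","side"]:
    d=manip.get_image(n);cv2.imwrite(f"pics/{n}0.png",d["pixels"])
    print(n,d["fx"],d["cx"],d["cy"],np.round(d["R"],3).tolist(),np.round(d["t"],3))
s=manip.get_state();print(s["clock"],s["position"],s["ee_rot"],s["width"],s["contact_force"])
E
```

```text
scene 404.28870549962727 313.6431640015518 199.99346674050543 [[0.826, 0.564, 0.002], [0.425, -0.62, -0.66], [-0.371, 0.545, -0.751]] [-0.372 -0.24   1.426]
side 486.7330893720664 317.2313934987979 202.8046957449328 [[0.906, -0.423, -0.023], [-0.286, -0.571, -0.769], [0.313, 0.703, -0.639]] [-0.551  0.148  1.016]
0.1 [5.74557667e-01 4.50727757e-05 2.47528714e-01] [-6.54675181e-04  7.07118665e-01  7.07094416e-01 -5.02801678e-04] 0.08528613979151556 [0.16249522 0.18521441 0.11066822]
```

View pics/scene0.png

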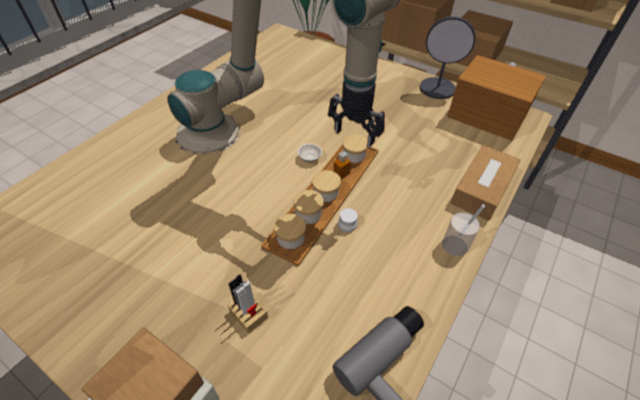

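View pics/side0.png

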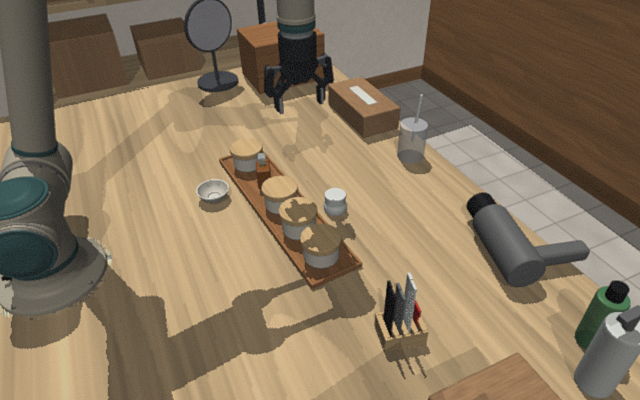

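```bash
cat > h.py <<'E'
from rig import manip
import cv2,numpy as np
def ray(d,p):
    R=np.array(d["R"]);t=np.array(d["t"]);c=-R.T@t
    v=R.T@np.array([(p[0]-d["cx"])/d["fx"],(p[1]-d["cy"])/d["fy"],1]);return c,v
def plane(d,p,z):
    c,v=ray(d,p);return c+v*(z-c[2])/v[2]
def proj(d,X):
    x=np.array(d["R"])@X+d["t"];return d["fx"]*x[0]/x[2]+d["cx"],d["fy"]*x[1]/x[2]+d["cy"]
E
python3 - <<'E'
from h import *
P={"side":[(246,150),(279,189),(298,211),(321,239)],"scene":[(355,144),(326,181),(309,204),(291,229)]}
out=[]
for n,box in [("side",(210,130,370,290)),("scene",(250,120,400,270))]:
    d=manip.get_image(n)
    for p in P[n]: print(n,np.round(plane(d,p,.066),4))
    x0,y0,x1,y1=box
    out.append(cv2.resize(d["pixels"][y0:y1,x0:x1],(400,400),interpolation=cv2.INTER_CUBIC))
cv2.imwrite("pics/c1.png",np.hstack(out))
E
```

```text
side [0.4853 0.1627 0.066 ]
side [ 0.5012 -0.0255  0.066 ]
side [ 0.5096 -0.1159  0.066 ]
side [ 0.5168 -0.2166  0.066 ]
scene [0.4948 0.1686 0.066 ]
scene [ 0.5081 -0.0201  0.066 ]
scene [ 0.5177 -0.1206  0.066 ]
scene [ 0.5281 -0.2185  0.066 ]
```

View pics/c1.png

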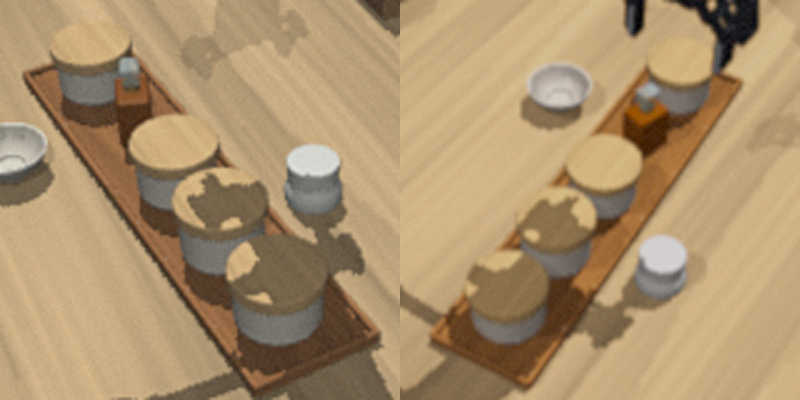

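```bash
python3 - <<'E'
from h import *
from scipy.optimize import least_squares
P={"side":[(246.4,147.6),(279.6,187.6),(298,210),(320.8,238.8)],"scene":[(355.4,143.2),(326.5,181.1),(308.5,201.7),(290.5,226.9)]}
D={n:manip.get_image(n) for n in P}
k=np.array([2,0,-1,-2])*.098
def C(v): return np.c_[v[0]-k*np.sin(v[2]),v[1]+k*np.cos(v[2]),0*k+.066]
f=lambda v:np.concatenate([np.subtract(proj(D[n],X),p) for n in P for X,p in zip(C(v),P[n])])
r=least_squares(f,[.5,-.03,.1]);print(r.x,C(r.x).round(4));print(r.fun.reshape(2,4,2).round(1).tolist())
E
```

```text
[ 0.50526946 -0.01843444  0.06969625] [[ 0.4916  0.1771  0.066 ]
 [ 0.5053 -0.0184  0.066 ]
 [ 0.5121 -0.1162  0.066 ]
 [ 0.5189 -0.214   0.066 ]]
[[[0.1, -1.0], [-0.1, -0.8], [1.1, 0.7], [0.6, -0.9]], [[0.1, -1.0], [-1.0, -0.8], [-0.2, 0.4], [-1.3, -0.6]]]
```

>>> move_arm(steps=[0, 0, 0, -0.016, -0.022, -0.035, -1, 0, 0, 0, -0.032, -0.045, -0.07, -1, 0, 0, 0, -0.048, -0.068, -0.105, -1, 0, 0, 0, -0.064, -0.09, -0.138, -1, 0, 0, 0, -0.064, -0.09, -0.138, -1, 0, 0, 0, -0.064, -0.09, -0.138, -1, 0, 0, 0, -0.064, -0.09, -0.138, -1, 0, 0, 0, -0.064, -0.09, -0.138, -1, 0, 0, 0, -0.064, -0.09, -0.138, -1, 0, 0, 0, -0.064, -0.09, -0.138, -1], squeeze=20)

```text
clock: 1.3
position: [0.5117, -0.0897, 0.111]
ee_rot: [0.001, 0.707, 0.707, 0.0]
contact_force: [-0.7, 0.1, 1.0]
width: 0.0001
gripper_force: 0.0
```

```bash
python3 - <<'E'
from h import *
d=manip.get_image("wrist");p=d["pixels"]
R=np.array(d["R"]);t=np.array(d["t"]);f=d["fx"]
def fp(X):
    x=R@X+t;th=np.arctan2(np.hypot(x[0],x[1]),x[2]);a=np.arctan2(x[1],x[0])
    return int(round(d["cx"]+f*th*np.cos(a))),int(round(d["cy"]+f*th*np.sin(a)))
an=np.linspace(0,2*np.pi,60)
for c in [(.4916,.1771),(.5053,-.0184),(.5121,-.1162),(.5189,-.214)]:
    for a in an:
        q=fp(np.array([c[0]+.042*np.cos(a),c[1]+.042*np.sin(a),.066]));cv2.circle(p,q,0,(0,0,255),-1)
tip=fp(np.array(manip.get_state()["position"])-[0,0,.017]);cv2.circle(p,tip,3,(255,0,0),1)
cv2.imwrite("pics/w1.png",p)
s=manip.get_state();print(s["position"],s["contact_force"],s["width"],tip)
E
```

```text
[ 0.51151929 -0.08973389  0.11083912] [-0.01406794  0.1553989  -0.37842522] 0.00013130018074250383 (318, 252)
```

View pics/w1.png

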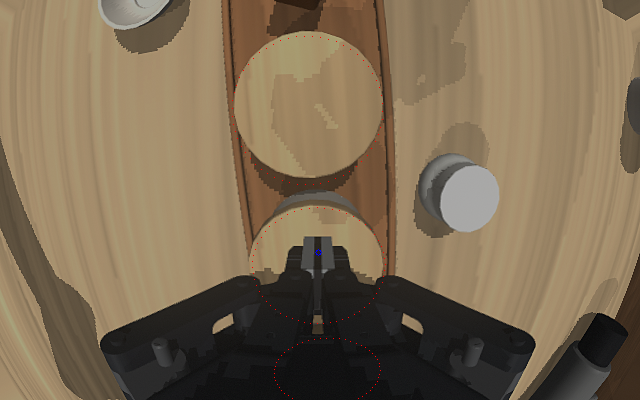

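>>> move_arm(steps=[0, 0, 0, 0, 0, -0.005, -1, 0, 0, 0, 0, 0, -0.01, -1, 0, 0, 0, 0, 0, -0.014, -1, 0, 0, 0, 0, 0, -0.017, -1, 0, 0, 0, 0, 0, -0.0195, -1, 0, 0, 0, 0, 0, -0.021, -1, 0, 0, 0, 0, 0, -0.022, -1, 0, 0, 0, 0, 0, -0.0225, -1, 0, 0, 0, 0, 0, -0.0225, -1, 0, 0, 0, 0, 0, -0.0225, -1])

```text
clock: 2.35
position: [0.5111, -0.09, 0.0879]
ee_rot: [0.0, 0.707, 0.707, 0.0]
contact_force: [0.3, 0.4, 0.2]
width: -0.0003
gripper_force: 0.0
```

```bash
cat > rd.py <<'E'
from h import *
import sys
F=[];p=[]
for i in range(6):
    d=manip.get_image("wrist");s=manip.get_state();F.append(s["contact_force"]);p.append(s["position"])
print(s["clock"],"F",np.mean(F,0).round(2),"sd",np.std(F,0).round(2),"tipz",(np.mean(p,0)-[0,0,.017]).round(4))
if len(sys.argv)>1: cv2.imwrite(f"pics/{sys.argv[1]}.png",d["pixels"])
E
python3 rd.py a0
```

```text
2.65 F [ 0.1 -0.2  0.3] sd [0.49 0.31 0.42] tipz [ 0.5111 -0.09    0.0709]
```

Tare about 0.3 N at tip 70.9 mm. Now down 3 mm.

>>> move_arm(steps=[0, 0, 0, 0, 0, -0.0005, -1, 0, 0, 0, 0, 0, -0.001, -1, 0, 0, 0, 0, 0, -0.0015, -1, 0, 0, 0, 0, 0, -0.002, -1, 0, 0, 0, 0, 0, -0.0025, -1, 0, 0, 0, 0, 0, -0.003, -1, 0, 0, 0, 0, 0, -0.003, -1, 0, 0, 0, 0, 0, -0.003, -1, 0, 0, 0, 0, 0, -0.003, -1, 0, 0, 0, 0, 0, -0.003, -1])

```text
clock: 3.65
position: [0.5111, -0.0901, 0.0849]
ee_rot: [0.0, 0.707, 0.707, 0.0]
contact_force: [-0.3, -0.8, 1.8]
width: 0.0003
gripper_force: 0.9
```

```bash
python3 rd.py a1; python3 - <<'E'
import cv2,numpy as np
a=cv2.imread("pics/a0.png").astype(int);b=cv2.imread("pics/a1.png").astype(int)
cv2.imwrite("pics/ab.png",np.hstack([cv2.resize(x[170:330,220:420].astype(np.uint8),(400,320)) for x in (a,b)]))
E
```

```text
3.95 F [-0.19 -0.4   2.01] sd [0.44 0.43 0.13] tipz [ 0.5111 -0.0901  0.0679]
```

View pics/ab.png

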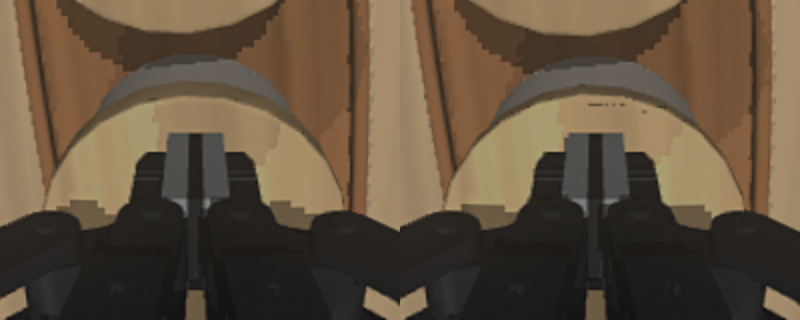

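>>> move_arm(steps=[0, 0, 0, 0, 0, -0.0002, -1, 0, 0, 0, 0, 0, -0.0004, -1, 0, 0, 0, 0, 0, -0.0006, -1, 0, 0, 0, 0, 0, -0.0008, -1, 0, 0, 0, 0, 0, -0.001, -1, 0, 0, 0, 0, 0, -0.001, -1, 0, 0, 0, 0, 0, -0.001, -1, 0, 0, 0, 0, 0, -0.001, -1, 0, 0, 0, 0, 0, -0.001, -1, 0, 0, 0, 0, 0, -0.001, -1])

```text
clock: 4.95
position: [0.5112, -0.0901, 0.0846]
ee_rot: [0.0, 0.707, 0.707, 0.0]
contact_force: [-1.0, -1.2, 7.1]
width: -0.0001
gripper_force: 3.7
```

```bash
python3 rd.py a2
```

```text
5.25 F [-1.81 -0.68  7.51] sd [0.57 0.48 0.62] tipz [ 0.5111 -0.0901  0.0676]
```

>>> move_arm(steps=[0, 0, 0, 0, 0, 0.002, -1, 0, 0, 0, 0, 0, 0.005, -1, 0, 0, 0, 0, 0, 0.01, -1, 0, 0, 0, 0, -0.006, 0.01, -1, 0, 0, 0, 0, -0.013, 0.01, -1, 0, 0, 0, 0.001, -0.02, 0.01, -1, 0, 0, 0, 0.001, -0.026, 0.01, -1, 0, 0, 0, 0.001, -0.026, 0.007, -1, 0, 0, 0, 0.001, -0.026, 0.006, -1, 0, 0, 0, 0.001, -0.026, 0.006, -1])

```text
clock: 6.25
position: [0.5117, -0.1158, 0.0894]
ee_rot: [-0.0, 0.707, 0.707, -0.0]
contact_force: [-0.2, 0.6, -0.3]
width: 0.0003
gripper_force: 0.0
```

```bash
python3 rd.py a3;python3 - <<'E'
import cv2,numpy as np
a=cv2.imread("pics/a2.png");b=cv2.imread("pics/a3.png")
cv2.imwrite("pics/ab2.png",np.hstack([cv2.resize(x[100:340,200:440],(400,400)) for x in (a,b)]))
E
```

```text
6.55 F [ 0.1  -0.05  0.53] sd [0.47 0.51 0.6 ] tipz [ 0.512  -0.1158  0.0728]
```

View pics/ab2.png

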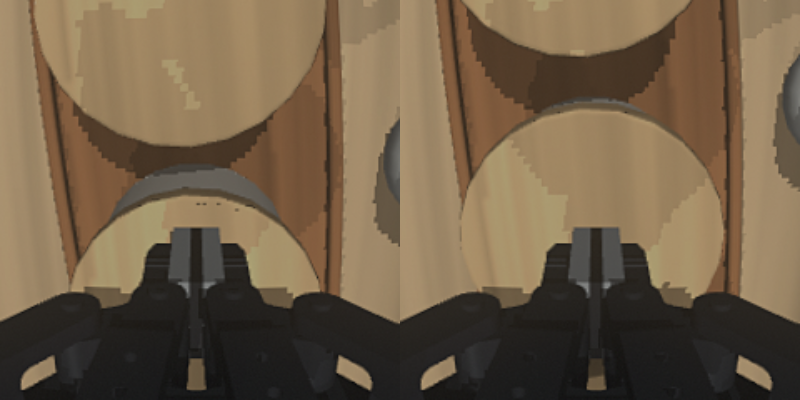

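>>> move_arm(steps=[0, 0, 0, 0, 0, -0.001, -1, 0, 0, 0, 0, 0, -0.0018, -1, 0, 0, 0, 0, 0, -0.0022, -1, 0, 0, 0, 0, 0, -0.0026, -1, 0, 0, 0, 0, 0, -0.003, -1, 0, 0, 0, 0, 0, -0.0032, -1, 0, 0, 0, 0, 0, -0.0034, -1, 0, 0, 0, 0, 0, -0.0034, -1, 0, 0, 0, 0, 0, -0.0034, -1, 0, 0, 0, 0, 0, -0.0034, -1])

```text
clock: 7.55
position: [0.512, -0.116, 0.087]
ee_rot: [0.0, 0.707, 0.707, 0.0]
contact_force: [-1.1, 1.0, 6.1]
width: -0.0003
gripper_force: 2.7
```

```bash
python3 rd.py
```

```text
7.85 F [-1.45  0.55  5.72] sd [0.55 0.35 0.27] tipz [ 0.512 -0.116  0.07 ]
```

Contact at 70 mm in the centre: this lid sits 4 mm high, so it's the loose one. Press it home slowly.

>>> move_arm(steps=[0, 0, 0, 0, 0, -0.0005, -1, 0, 0, 0, 0, 0, -0.001, -1, 0, 0, 0, 0, 0, -0.0015, -1, 0, 0, 0, 0, 0, -0.002, -1, 0, 0, 0, 0, 0, -0.0025, -1, 0, 0, 0, 0, 0, -0.003, -1, 0, 0, 0, 0, 0, -0.0035, -1, 0, 0, 0, 0, 0, -0.004, -1, 0, 0, 0, 0, 0, -0.0043, -1, 0, 0, 0, 0, 0, -0.0043, -1])

```text
clock: 8.85
position: [0.5121, -0.116, 0.083]
ee_rot: [0.0, 0.707, 0.707, 0.0]
contact_force: [-2.0, -0.3, 8.5]
width: -0.0003
gripper_force: 3.6
```

```bash
python3 rd.py
```

```text
9.15 F [-1.88  0.84  6.93] sd [0.45 0.37 0.33] tipz [ 0.512 -0.116  0.066]
```

>>> move_arm(steps=[0, 0, 0, 0, 0, -0.0002, -1, 0, 0, 0, 0, 0, -0.0004, -1, 0, 0, 0, 0, 0, -0.0006, -1, 0, 0, 0, 0, 0, -0.0008, -1, 0, 0, 0, 0, 0, -0.001, -1, 0, 0, 0, 0, 0, -0.001, -1, 0, 0, 0, 0, 0, -0.001, -1, 0, 0, 0, 0, 0, -0.001, -1, 0, 0, 0, 0, 0, -0.001, -1, 0, 0, 0, 0, 0, -0.001, -1])

```text
clock: 10.15
position: [0.5121, -0.116, 0.0829]
ee_rot: [0.0, 0.707, 0.707, 0.0]
contact_force: [-3.4, 1.4, 13.3]
width: -0.0002
gripper_force: 6.7
```

```bash
python3 rd.py a5; python3 - <<'E'
from h import *
o=[manip.get_image(n)["pixels"][120:300,a:a+180] for n,a in(("side",200),("scene",240))]
cv2.imwrite("pics/fin.png",np.hstack([cv2.resize(x,(400,400)) for x in o]))
E
```

```text
10.45 F [-3.27  1.42 13.36] sd [0.32 0.36 0.26] tipz [ 0.5121 -0.116   0.0659]
```

View pics/fin.png

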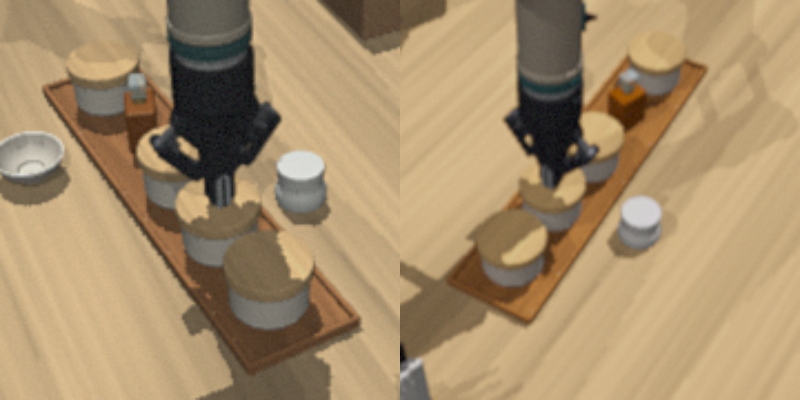

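The lid is solid at 65.9 mm under 13 N. The finger is on its centre and touches nothing else, and the bottle, bowl and jar are undisturbed.

```bash
python3 -c "
from rig import manip;print(manip.sign_off())"
```

```text
the job is handed in; nothing more can be done
None
```

The loose lid was the third in the row counting from the robot's left, next to the right-hand end lid; it rocked under the finger and was the only one I pressed, and I pushed it about 4 mm down until solid at 66 mm and handed in with the finger still holding it at about 13 N.

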